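Heft the stock cases and sort full from empty

TASK

Two closed wooden stock cases stand on the art shop's counter, and from outside nobody can tell whether each is full of paint or nearly empty. First lift the knob end of the longer case slightly, its other end staying on the counter, and hold it a moment to feel its weight; then do the same with the shorter one (each case may be put away as soon as it has been felt). Set every full case gently in the slatted wooden crate and every nearly empty one in the plain tray, standing flat and upright on the floor of it, without tipping the cases far and without disturbing the other things on the counter.

Things in the scene. Friction and masses are not known exactly. Their poses are not given: they have to be found in the camera images.
- long_center (a point): centre of the longer of two closed plain wooden stock cases, 200 long (its x) x 66 wide (y) x 60 high (without knob), half-way up, 30 above its underside. z is up, +x points to the end with the knob. Loose; the lid does not open. Its hidden filling sits in the middle: a full case weighs 0.75 to 0.94 kg in all, a nearly empty one 0.22 to 0.28 kg; each case may be either, whatever the other is.
- long_knob (a point): centre of the ball knob (22 diameter, 10 thick neck) of the longer case, 85 from its centre along +x, 26 above the lid (86 above the underside). Pivot: the far bottom edge, 185 away in -x; lifting here takes about 4.5 N if full, 1.4 N if not, but the stiff pinch can hide 2 N of a full one (pitch the hand back 2 deg, average). Pinch across y; a straight pull can lift a light case whole: swing the hand about that edge.
- short_center (a point): centre of the shorter of two closed plain wooden stock cases, 150 long (its x) x 66 wide (y) x 60 high (without knob), half-way up, 30 above its underside. z is up, +x points to the end with the knob. Loose; the lid does not open. Its hidden filling sits in the middle: a full case weighs 0.75 to 0.94 kg in all, a nearly empty one 0.22 to 0.28 kg; each case may be either, whatever the other is.
- short_knob (a point): centre of the ball knob (22 diameter, 10 thick neck) of the shorter case, 60 from its centre along +x, 26 above the lid (86 above the underside). Pivot: the far bottom edge, 135 away in -x; lifting here takes about 4.5 N if full, 1.4 N if not, but the stiff pinch can hide 2 N of a full one (pitch the hand back 2 deg, average). Pinch across y; a straight pull can lift a light case whole: swing the hand about that edge.
- crate_floor (a point): centre of the upper face of the floor of the low slatted wooden crate (gaps between five slats, four corner posts): place for full cases. 250 (x) x 200 (y) outside, 238 x 188 inside, floor face 6 above the counter, sides up to 24, corner posts (12 square) up to 50 above the counter. Fixed. Both cases fit side by side, lengthwise along x, one 49 to +y and one 49 to -y of this point.
- tray_floor (a point): centre of the upper face of the floor of the plain solid sheet tray (smooth closed floor, no corner posts): place for nearly empty cases. 250 (x) x 200 (y) outside, 238 x 188 inside, floor face 6 above the counter, sides up to 24 above the counter. Fixed. Both cases fit side by side, lengthwise along x, one 49 to +y and one 49 to -y of this point.
- counter (a point): a point on top of the shop counter (the table) in front of the robot; the top is level, at z = 0; fixed, the cases stand on it at the start
- jar: bystander: closed paint jar, 60 diameter, 85 high, origin under its centre; loose, leave alone
- brush_pot: bystander: clay pot, 80 diameter, 100 high, with brushes sticking up to 215; origin under its centre; loose, leave alone
- carton: bystander: closed cardboard shipping carton 150 x 200 x 110 high, origin under its centre; fixed, leave alone

How it is judged:
On the way, in this order (a step that is already met when the one before it is completed fails the run):
1. the longer case held with one end lifted slightly (about 2 to 15 degrees), the other end on the counter (angle between long_center's own z axis and vertical between 0.03 and 0.26 rad and contact force between long and table above 0.2 N and contact force between the fingers and long above 0.2 N), for 0.3 s.
2. the shorter case held with one end lifted slightly (about 2 to 15 degrees), the other end on the counter (angle between short_center's own z axis and vertical between 0.03 and 0.26 rad and contact force between short and table above 0.2 N and contact force between the fingers and short above 0.2 N), for 0.3 s.
At the end, for the whole second after the job is handed in: Each case lies inside its right place, at rest and released, upright and flat on the floor (tilted less than 4 degrees): full (weighing more than 4.6 N on the crate's floor) in the slatted crate, nearly empty (less than 4.6 N) in the plain tray (((x of long_center in the frame of crate_floor between -0.11 and 0.11 m and y of long_center in the frame of crate_floor between -0.085 and 0.085 m and angle between long_center's own z axis and vertical below 0.07 rad and contact force between long and crate above 4.6 N) or (x of long_center in the frame of tray_floor between -0.11 and 0.11 m and y of long_center in the frame of tray_floor between -0.085 and 0.085 m and angle between long_center's own z axis and vertical below 0.07 rad and contact force between long and tray between 0.8 and 4.6 N)) and ((x of short_center in the frame of crate_floor between -0.11 and 0.11 m and y of short_center in the frame of crate_floor between -0.085 and 0.085 m and angle between short_center's own z axis and vertical below 0.07 rad and contact force between short and crate above 4.6 N) or (x of short_center in the frame of tray_floor between -0.11 and 0.11 m and y of short_center in the frame of tray_floor between -0.085 and 0.085 m and angle between short_center's own z axis and vertical below 0.07 rad and contact force between short and tray between 0.8 and 4.6 N)) and linear speed of each of long, short below 0.02 m/s and angular speed of each of long, short below 0.1 rad/s); the robot touches nothing.
It fails at once if a case is tipped by more than about 20 degrees (angle between any of long_center, short_center's own z axis and vertical above 0.35 rad).
It fails at once if a case is banged down or pressed hard (over 90 N) on the counter, crate or tray (contact force between any of long, short and table above 90 N or contact force between any of long, short and crate above 90 N or contact force between any of long, short and tray above 90 N).
It fails at once if a case is dropped (falls about 10 mm or more) or knocked away ((linear speed of long above 0.45 m/s and contact force between the fingers and long below 0.05 N) or (linear speed of short above 0.45 m/s and contact force between the fingers and short below 0.05 N)).
It fails at once if the paint jar or the brush pot is shoved more than 30 mm or knocked over (distance of any of jar, brush_pot from where it was at the start of the episode above 0.03 m or angle between any of jar, brush_pot's own z axis and vertical above 0.4 rad).
It fails at once if the shipping carton is hit (contact force between any of the arm, the fingers, long, short and carton above 5 N).
It also fails if it takes over 72 s, if anything falls off the work surface, if the arm or the gripper's body presses on something with over 40 N, if the wrist force passes 120 N, or if a joint passes its speed limit or range.

ROBOT

A 7-joint arm with a two-finger parallel gripper is mounted at the origin on the work surface. World frame = base frame: x ahead of the robot, y to its left, z up, the work surface at z = 0. Lengths are in m, angles in rad, forces in N, time in s.
With the tool pointing down it reaches from about 0.425 to 0.925 m from the base axis. Payload 6.8 kg.
Tool frame: the origin (TCP) lies midway between the tips of the shut fingers; the grasp point (between the pads) lies 19 mm behind it; z points along the fingers, y is the direction in which the jaws open and shut (so a half turn about z gives the same grasp; the last joint's range is limited). The gripper opens to 85 mm and grips with 20 to 120 N. Pads are 22 mm wide; open, the fingers measure 114 mm over their backs; the gripper's body (76 mm by 85 mm) begins 54 mm behind the grasp point. The pads swing forward as they close: fully open they stand 13 mm farther back than shut.
Start: joints at [0.997, 0.477, 0.022, 1.555, -0.011, 1.109, -0.083], TCP at [0.303, -0.603, 0.231] pointing down, gripper open.
Joint ranges: [-2.96, 2.96], [-0.34, 2.1], [-1.41, 1.46], [0.24, 2.44], [-1.37, 4.51], [0.17, 1.92], [-2.96, 2.96]. Speed limits (rad/s): [2.39, 2.39, 3.14, 3.14, 3.14, 3.14, 3.14].

INTERFACE

Orientations are given as a unit quaternion [w, x, y, z].
In Python, from station import bot, vision gives the robot as it stands.
- The arm moves only by the tool move_arm, never from a script. Its argument "increments" is text: rows parted by semicolons, each of 7 numbers parted by spaces: the opening, from 0 (shut) to 1 (fully open), then the shift along the world's x, y, z in mm, then the turn, a rotation vector about the world's x, y, z in rad. In form: grip x y z rx ry rz; .... A call has exactly 8 rows; each row shifts and turns the commanded pose from where the row before left it; what a row does not reach is not made up. A row lasts 1/8 s, in which the tool goes at most 62.5 mm and 10.7 degrees, less where a joint would pass 70% of its speed; a pose out of reach is approached as far as the arm can. A call with a gripper value outside its range is refused whole. The fingers move at their own pace and stop on an object; "newtons" is the grip in N (left out, the last holds). Time passes only in rows, so rows that do not move let the fingers close, or fill a call up. It gives the time, the measured TCP pose, the force and the opening at its end, in the units of the state.
- bot.get_obs(): the state, without advancing time (a new reading comes with each control period).
- vision.read_camera(name): name is "scene" or "top" or "wrist"; returns (picture, depth): 400x640x3 uint8, red, green, blue; 400x640 float32, m along the optical axis (not along the pixel's ray), 0 where there is no reading.
- vision.calibration(name): a dict with "fx", "fy", "cx", "cy" (pixels), "R" (3x3) and "t" (3): a world point X has camera coordinates R X + t; the wrist camera has in their place "hand_eye" (4x4, takes a point from camera to tool coordinates, whose origin is the TCP and whose axes are the flange's). Camera axes: x right, y down, z forward; pixel columns grow to the right and rows downward; lengths in m; the calibration is good to about 2 mm. A picture is of the moment at which its call begins: read the wrist's pose just before it. calibration takes no time and is no camera call.
- bot.hand_in(): hands the job in, once; it reports no verdict.
The state is a dict: "t": time; "q": joint angles; "joint_vel": joint speeds; "joint_torque": joint torques, N m; "eef_pos": TCP position; "tool_rot": TCP orientation; "contact_force": force on the tool from outside, world axes, zero at the start; "torque": the same for the moment, N m; "gripper_width": opening from 0.0 (shut) to 1.0 (fully open).
Only numpy, scipy, OpenCV 4.12 (cv2) and the standard library are available. Lean on these libraries where they do the work, as an engineer would, in place of code of your own. Each camera call takes 0.05 s, during which the arm holds its last target.

## Working session

There is one attempt and no reset: what is moved stays moved. The work goes in short steps, Python scripts to look and compute and a tool call to move; the robot and the scene stay as the last step left them, time stands still between calls to the robot, and variables do not carry over. Pictures are saved under pics/ and viewed, and the job is handed in when it is done.

Besides the shell and the picture viewer there is one more tool, called after "Emit:" in YAML: its name, and indented under it one key for each argument. move_arm: Moves the arm, as the interface text tells. Its arguments: {"type":"object","properties":{"increments":{"type":"string"},"newtons":{"type":"number"}},"required":["increments"]}

```bash
mkdir -p pics; cat > h.py <<'E'
from station import bot, vision
import numpy as np, cv2
from scipy.spatial.transform import Rotation as Ro
def snap(name,fn):
    p,d=vision.read_camera(name); cv2.imwrite('pics/'+fn,p[:,:,::-1]); np.savez('pics/'+fn+'.npz',p=p,d=d); return p,d
def world(name,d):
    c=vision.calibration(name); v,u=np.mgrid[0:400,0:640]
    P=np.stack([(u-c['cx'])/c['fx']*d,(v-c['cy'])/c['fy']*d,d],-1)
    return (P-np.array(c['t']))@np.array(c['R'])
E
python3 - <<'E'
from h import *
snap('top','top1.png'); snap('scene','scene1.png')
o=bot.get_obs()
for k in o: print(k,np.round(o[k],3))
for n in('top','scene'):print(vision.calibration(n))
E
```

```text
t 0.1
q [ 0.997  0.478  0.022  1.556 -0.011  1.109 -0.083]
joint_vel [ 0.    -0.002  0.    -0.003  0.     0.001 -0.001]
joint_torque [ 5.0000e-03 -5.9776e+01  1.6140e+00 -2.8195e+01  1.3000e-02  5.0000e-03
 -0.0000e+00]
eef_pos [ 0.303 -0.603  0.23 ]
tool_rot [-0.001  0.973  0.231 -0.   ]
contact_force [ 0.709  0.246 -0.525]
torque [0.015 0.021 0.003]
gripper_width 1.0
{'fx': 373.73303987862977, 'fy': 373.73303987862977, 'cx': 313.7319009206571, 'cy': 202.1140117200499, 'R': array([[ 0.01458502, -0.99968681,  0.02033591],
       [-0.98523721, -0.01783774, -0.17026287],
       [ 0.1705723 , -0.0175524 , -0.98518882]]), 't': array([-0.02610149,  0.66266449,  0.86762662])}
{'fx': 518.773041380221, 'fy': 518.773041380221, 'cx': 325.6386056016114, 'cy': 214.088934937049, 'R': array([[-0.83508589,  0.54969048,  0.02172392],
       [ 0.30762931,  0.49935741, -0.80994221],
       [-0.45606552, -0.6696884 , -0.58610723]]), 't': array([ 0.53978931, -0.11713743,  1.48035527])}
```

View pics/top1.png

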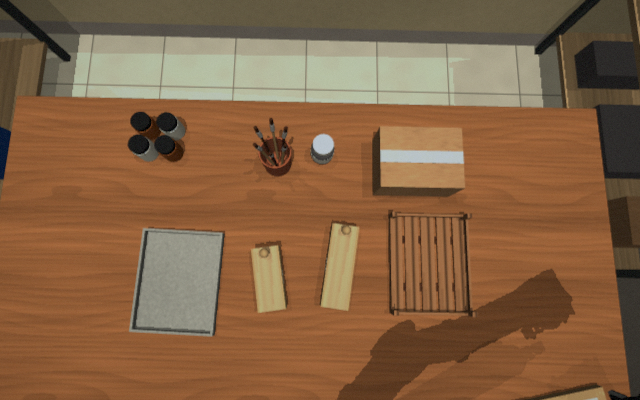

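View pics/scene1.png

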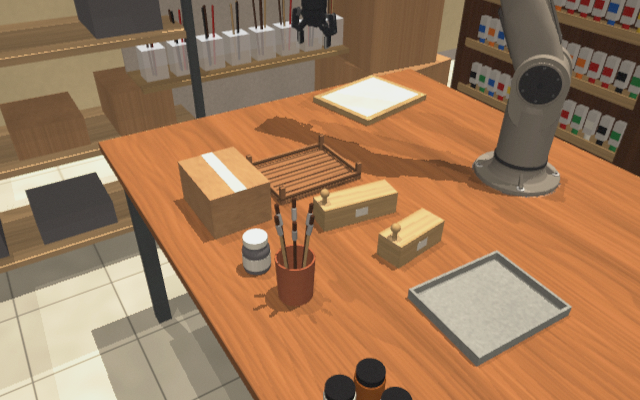

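The top view shows the long case at about (340,266) with its knob at (346,230). The short case is at (268,279), knob (264,253). The crate is centred near (429,263) and the tray near (179,281). The jar (322,149), pot and carton lie beyond them. Next I'll measure these.

```bash
cat > meas.py <<'E'
from h import *
import sys
def run(fn,boxes,cam='top'):
    z=np.load('pics/'+fn+'.npz'); W=world(cam,z['d']); p=z['p']
    for n,(u0,v0,u1,v1,zl,zh) in boxes.items():
        S=W[v0:v1,u0:u1].reshape(-1,3); S=S[(S[:,2]>zl)&(S[:,2]<zh)]
        r=cv2.minAreaRect((S[:,:2]*1000).astype(np.float32))
        print(n,len(S),'rect c',np.round(r[0],1),'sz',np.round(r[1],1),'ang',round(r[2],1),'zmed',round(np.median(S[:,2])*1000,1),'box',np.round(cv2.boxPoints(r)).tolist())
if __name__=='__main__':
    run('top1.png',{'long':(315,215,370,315,.052,.068),'lknob':(325,215,370,245,.08,.11),
    'short':(245,238,295,318,.052,.068),'sknob':(245,238,295,265,.08,.11),
    'crate':(380,203,480,322,.015,.06),'cratefloor':(395,218,465,308,.002,.012),'tray':(125,220,230,340,.015,.04),'trayfl':(145,240,212,325,-.01,.015),
    'jar':(300,125,345,170,.075,.1),'pot':(250,115,297,180,.09,.11),'carton':(370,120,470,200,.1,.125),'table':(230,330,330,380,-.05,.05)})
E
python3 meas.py
```

```text
long 2269 rect c [508.  -79.8] sz [ 66.4 199.7] ang 82.2 zmed 60.3 box [[405.0, -99.0], [602.0, -126.0], [611.0, -61.0], [414.0, -33.0]]
lknob 65 rect c [591.8 -91.6] sz [19.4 19. ] ang 87.8 zmed 94.2 box [[582.0, -101.0], [601.0, -102.0], [602.0, -82.0], [583.0, -82.0]]
short 1733 rect c [476.3  91.8] sz [150.1  66.5] ang 8.7 zmed 60.0 box [[397.0, 113.0], [407.0, 48.0], [555.0, 70.0], [545.0, 136.0]]
sknob 70 rect c [535.2 100.4] sz [18.5 20.8] ang 1.8 zmed 93.7 box [[526.0, 110.0], [526.0, 90.0], [545.0, 90.0], [544.0, 111.0]]
crate 1248 rect c [ 518.4 -310. ] sz [202.  250.8] ang 89.7 zmed 24.4 box [[392.0, -410.0], [643.0, -412.0], [644.0, -210.0], [394.0, -208.0]]
cratefloor 5674 rect c [ 522.8 -316. ] sz [181.5 231.6] ang 88.7 zmed 6.6 box [[405.0, -404.0], [637.0, -409.0], [641.0, -228.0], [409.0, -223.0]]
tray 1208 rect c [466.  319.4] sz [202.6 250.2] ang 87.5 zmed 23.1 box [[337.0, 224.0], [587.0, 213.0], [595.0, 415.0], [345.0, 426.0]]
trayfl 5667 rect c [464.4 322.7] sz [213.4 169.9] ang 3.4 zmed 5.7 box [[353.0, 401.0], [363.0, 232.0], [576.0, 244.0], [566.0, 414.0]]
jar 366 rect c [803.4 -34.1] sz [52.5 50.8] ang 31.5 zmed 85.0 box [[768.0, -26.0], [794.0, -70.0], [839.0, -42.0], [812.0, 1.0]]
pot 231 rect c [774.8  82.2] sz [77.6 77.5] ang 53.1 zmed 99.5 box [[721.0, 74.0], [783.0, 28.0], [829.0, 90.0], [767.0, 136.0]]
carton 5126 rect c [ 768.8 -270.8] sz [151.8 202. ] ang 0.1 zmed 110.7 box [[693.0, -170.0], [693.0, -372.0], [845.0, -372.0], [844.0, -170.0]]
table 4975 rect c [292.5  63.1] sz [115.9 245.5] ang 0.7 zmed 0.0 box [[233.0, 185.0], [236.0, -60.0], [352.0, -59.0], [349.0, 186.0]]
```

Every size and knob position agrees with the specification:
- **Long case:** yaw about -7.8°
- **Short case:** yaw about +8.5°

I'll move above the long knob first.

Emit:
move_arm:
  increments: "1 29 51 0 0 0 -0.06; 1 29 51 0 0 0 -0.06; 1 29 51 -10 0 0 -0.06; 1 29 51 -10 0 0 -0.06; 1 29 51 -10 0 0 -0.06; 1 29 51 -10 0 0 -0.06; 1 29 51 -10 0 0 -0.06; 1 29 51 -10 0 0 -0.06"
  newtons: 40

```text
t: 1.1
eef_pos: [0.5357, -0.1934, 0.1708]
tool_rot: [0.0, 1.0, -0.008, -0.0]
contact_force: [0.6, -0.8, 1.4]
gripper_width: 0.999
```

Emit:
move_arm:
  increments: "1 29 51 -10 0 0 -0.06; 1 28 51 -10 0 0 -0.06; 1 0 0 -10 0 0 0; 1 0 0 -10 0 0 0; 1 0 0 0 0 0 0; 1 0 0 0 0 0 0; 1 0 0 0 0 0 0; 1 0 0 0 0 0 0"

```text
t: 2.1
eef_pos: [0.5923, -0.0935, 0.1317]
tool_rot: [0.0, 0.998, -0.067, 0.0]
contact_force: [-0.0, 0.1, 0.1]
gripper_width: 1.0
```

```bash
cat >> h.py <<'E'
def st():
    o=bot.get_obs(); q=o['tool_rot']; R=Ro.from_quat([q[1],q[2],q[3],q[0]]).as_matrix()
    print('t',round(o['t'],2),'pos',np.round(np.array(o['eef_pos'])*1000,1),'ang y',round(np.degrees(np.arctan2(R[1,1],R[0,1])),2),'zaxis',np.round(R[:,2],4),'F',np.round(o['contact_force'],2),'M',np.round(o['torque'],3),'w',round(float(o['gripper_width']),3),'q',np.round(o['q'],2)); return o,R
E
python3 - <<'E'
from h import *
st(); snap('wrist','w1.png')
E
```

```text
t 2.1 pos [592.3 -93.5 131.7] ang y -97.72 zaxis [ 7.e-04 -1.e-04 -1.e+00] F [-0.02  0.12  0.05] M [ 0.004 -0.022 -0.043] w 1.0 q [ 0.1   0.46 -0.06  1.83  0.03  0.85 -1.68]
```

View pics/w1.png

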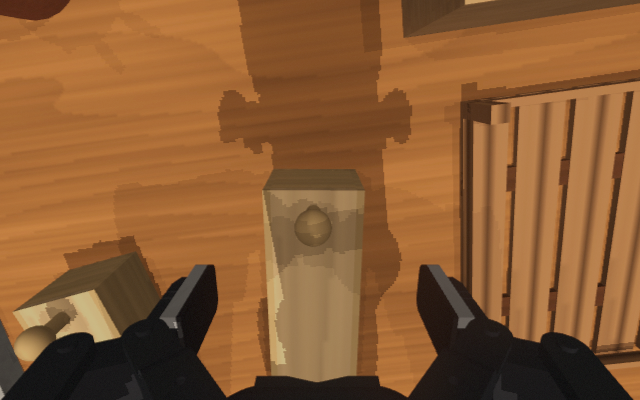

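The wrist view shows the knob (313,228) centred between the fingers. I'll descend and pinch.

Emit:
move_arm:
  increments: "1 0 2 -16 0 0 0; 1 0 0 -16 0 0 0; 1 0 0 -16 0 0 0; 1 0 0 -15 0 0 0; 1 0 0 0 0 0 0; 0 0 0 0 0 0 0; 0 0 0 0 0 0 0; 0 0 0 0 0 0 0"
  newtons: 40

```text
t: 3.15
eef_pos: [0.5925, -0.0912, 0.0689]
tool_rot: [0.0, 0.998, -0.067, 0.001]
contact_force: [-0.4, -0.9, 0.4]
gripper_width: 0.377
```

Emit:
move_arm:
  increments: "0 0 0 0 0 0 0; 0 0 0 0 0 0 0; 0 0 0 0 0 0 0; 0 0 0 0 0 0 0; 0 0 0 0 0 0 0; 0 0 0 0 0 0 0; 0 0 0 0 0 0 0; 0 0 0 0 0 0 0"

```text
t: 4.15
eef_pos: [0.5925, -0.0911, 0.0689]
tool_rot: [0.0, 0.998, -0.067, 0.0]
contact_force: [-2.1, 0.8, 6.0]
gripper_width: 0.227
```

```bash
python3 - <<'E'
from h import *
st(); snap('wrist','w2.png')
# swing increments: pivot about case -y axis, n steps
def swing(c,yaw,half,theta,n,tcp):
    a=np.radians(yaw); ex=np.array([np.cos(a),np.sin(a),0]); ey=np.array([-np.sin(a),np.cos(a),0])
    piv=np.array([c[0],c[1],0.])-ex*half; p=np.array(tcp,float)
    rv=-ey*theta/n
    for i in range(n):
        q=piv+Ro.from_rotvec(rv).apply(p-piv); print(np.round(q-p,1),np.round(rv,4)); p=q
o=bot.get_obs()
swing((508,-80),-7.8,100,np.radians(6),6,np.array(o['eef_pos'])*1000)
E
```

```text
t 4.15 pos [592.5 -91.1  68.9] ang y -97.69 zaxis [ 7.e-04 -1.e-04 -1.e+00] F [-2.13  0.8   5.96] M [ 0.096  0.343 -0.032] w 0.227 q [ 0.09  0.55 -0.06  1.86  0.04  0.73 -1.69]
[-1.2  0.2  3.2] [-0.0024 -0.0173 -0.    ]
[-1.3  0.2  3.2] [-0.0024 -0.0173 -0.    ]
[-1.3  0.2  3.2] [-0.0024 -0.0173 -0.    ]
[-1.4  0.2  3.2] [-0.0024 -0.0173 -0.    ]
[-1.4  0.2  3.1] [-0.0024 -0.0173 -0.    ]
[-1.5  0.2  3.1] [-0.0024 -0.0173 -0.    ]
```

View pics/w2.png

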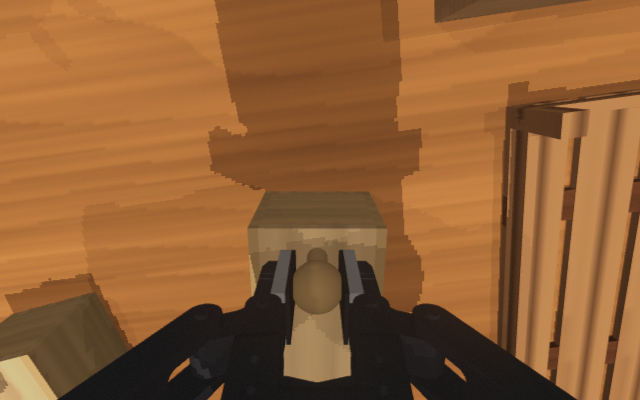

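The knob sits between the pads. I'll swing 6° about the far edge.

Emit:
move_arm:
  increments: "0 -1.2 0.2 3.2 -0.0024 -0.0173 0; 0 -1.3 0.2 3.2 -0.0024 -0.0173 0; 0 -1.3 0.2 3.2 -0.0024 -0.0173 0; 0 -1.4 0.2 3.2 -0.0024 -0.0173 0; 0 -1.4 0.2 3.1 -0.0024 -0.0173 0; 0 -1.5 0.2 3.1 -0.0024 -0.0173 0; 0 0 0 0 0 0 0; 0 0 0 0 0 0 0"

```text
t: 5.2
eef_pos: [0.5838, -0.0899, 0.0872]
tool_rot: [0.004, 0.996, -0.067, 0.052]
contact_force: [3.0, -0.2, -3.3]
gripper_width: 0.231
```

```bash
python3 - <<'E'
from h import *
st(); snap('scene','s2.png'); st()
E
```

```text
t 5.2 pos [583.8 -89.9  87.2] ang y -97.69 zaxis [ 0.103  -0.0144 -0.9946] F [ 3.02 -0.16 -3.28] M [-0.049 -0.335 -0.026] w 0.231 q [ 0.08  0.47 -0.05  1.96  0.06  0.61 -1.71]
t 5.25 pos [583.9 -89.9  87.1] ang y -97.69 zaxis [ 0.103  -0.0144 -0.9946] F [ 3.17 -0.68 -2.77] M [-0.002 -0.303 -0.027] w 0.231 q [ 0.08  0.47 -0.05  1.96  0.06  0.61 -1.71]
```

View pics/s2.png

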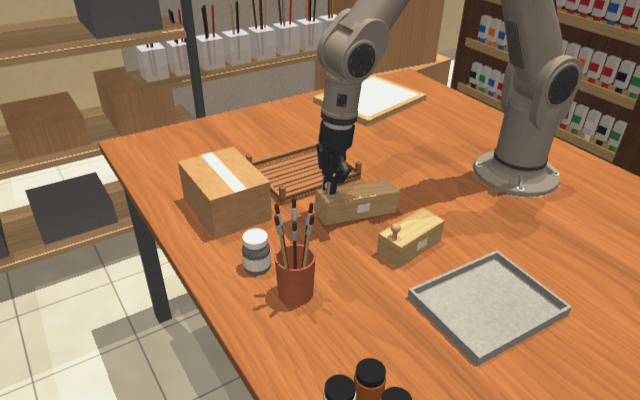

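The knob end is lifted with the far end down, and Fz is about -3. Now I'll pitch the hand back 2° and average.

Emit:
move_arm:
  increments: "0 -0.3 0 0 0.0024 0.0173 0; 0 -0.3 0 0 0.0024 0.0173 0; 0 0 0 0 0 0 0; 0 0 0 0 0 0 0; 0 0 0 0 0 0 0; 0 0 0 0 0 0 0; 0 0 0 0 0 0 0; 0 0 0 0 0 0 0"

```text
t: 6.25
eef_pos: [0.5831, -0.0899, 0.0872]
tool_rot: [0.002, 0.997, -0.067, 0.034]
contact_force: [-0.2, 0.5, -5.1]
gripper_width: 0.231
```

```bash
python3 - <<'E'
from h import *
F=[]
for i in range(6):
    o=bot.get_obs(); F.append(np.r_[o['contact_force'],o['torque']]); vision.read_camera('top')
print(np.round(F,2)); print(np.round(np.mean(F,0),2)); st(); snap('top','t2.png')
import meas
meas.run('t2.png',{'long':(315,215,370,320,.052,.085)})
E
```

```text
[[-0.17  0.52 -5.12  0.    0.05  0.03]
 [ 0.16  0.05 -4.8   0.03  0.09  0.04]
 [ 0.15  0.67 -5.57  0.03  0.11 -0.  ]
 [-0.04  0.81 -5.07  0.06  0.13  0.01]
 [-1.34 -0.28 -4.13  0.09  0.11  0.02]
 [-0.66 -0.78 -5.38  0.07  0.12 -0.04]]
[-0.32  0.17 -5.01  0.05  0.1   0.01]
t 6.55 pos [583.2 -89.9  87.1] ang y -97.69 zaxis [ 0.0685 -0.0096 -0.9976] F [-0.3  -0.62 -5.06] M [0.048 0.176 0.034] w 0.227 q [ 0.09  0.48 -0.05  1.93  0.05  0.66 -1.71]
long 954 rect c [486.6 -58.5] sz [175.7  52. ] ang 0.8 zmed 65.0 box [[398.0, -34.0], [399.0, -86.0], [575.0, -83.0], [574.0, -31.0]]
```

About 5 N, so the long case is full. I'll set it down, checking that it reaches the counter with little force.

Emit:
move_arm:
  increments: "0 0.3 0 0 -0.0024 -0.0173 0; 0 0.3 0 0 -0.0024 -0.0173 0; 0 1.5 -0.2 -3.1 0.0024 0.0173 0; 0 1.4 -0.2 -3.1 0.0024 0.0173 0; 0 1.4 -0.2 -3.2 0.0024 0.0173 0; 0 1.3 -0.2 -3.2 0.0024 0.0173 0; 0 1.3 -0.2 -3.2 0.0024 0.0173 0; 0 1.2 -0.2 -2.5 0.0024 0.0173 0"

```text
t: 7.6
eef_pos: [0.592, -0.0911, 0.0689]
tool_rot: [-0.0, 0.998, -0.067, -0.001]
contact_force: [-10.3, 1.7, 14.6]
gripper_width: 0.226
```

Emit:
move_arm:
  increments: "0 0 0 0 0 0 0; 0.4 0 0 0 0 0 0; 0.7 0 0 0 0 0 0; 0.9 0 0 0 0 0 0; 1 0 0 0 0 0 0; 1 0 0 20 0 0 0; 1 0 0 20 0 0 0; 1 0 0 15 0 0 0"

```text
t: 8.6
eef_pos: [0.5925, -0.0911, 0.125]
tool_rot: [0.0, 0.998, -0.067, 0.0]
contact_force: [-0.4, 0.2, 0.1]
gripper_width: 1.001
```

```bash
python3 - <<'E'
from h import *
st(); snap('wrist','w3.png'); snap('top','t3.png'); snap('scene','s3.png')
import meas
meas.run('t3.png',{'long':(315,215,370,320,.052,.085)})
meas.run('s3.png',{'long':(310,150,400,240,.055,.068)},'scene')
E
```

```text
t 8.6 pos [592.5 -91.1 125. ] ang y -97.69 zaxis [ 9.e-04 -1.e-04 -1.e+00] F [-0.44  0.21  0.12] M [-0.004 -0.029 -0.004] w 1.001 q [ 0.09  0.47 -0.06  1.83  0.04  0.84 -1.69]
long 1546 rect c [499.8 -78.4] sz [ 66.  183.1] ang 82.3 zmed 60.3 box [[405.0, -99.0], [586.0, -123.0], [595.0, -58.0], [413.0, -33.0]]
long 1451 rect c [ 5.19e+02 -5.00e-01] sz [229.6 201.9] ang 83.0 zmed 58.9 box [[405.0, -102.0], [605.0, -127.0], [633.0, 101.0], [433.0, 126.0]]
```

View pics/w3.png

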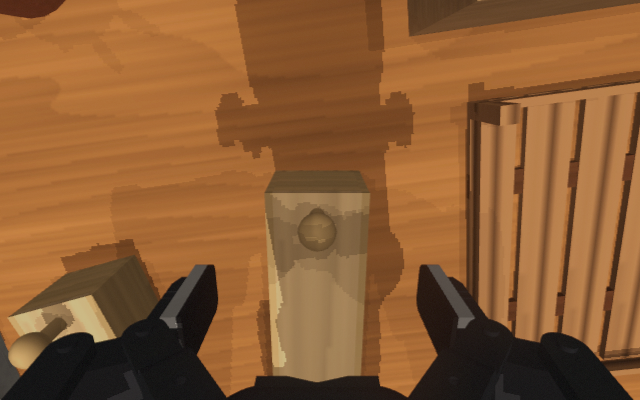

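View pics/t3.png

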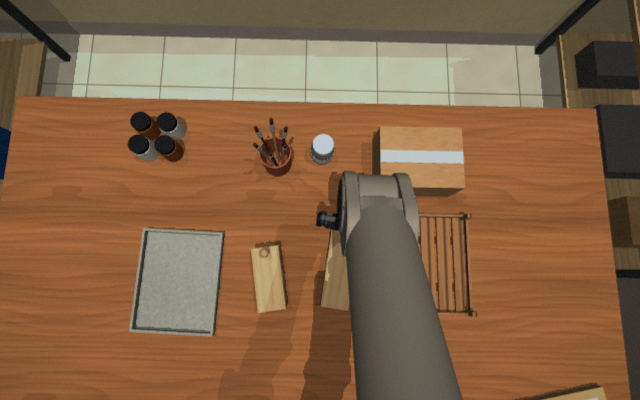

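The long case is back in place. I'll move over its centre, grip the body across its width, and lift.

Emit:
move_arm:
  increments: "1 -28 4 0 0 0 0; 1 -28 4 0 0 0 0; 1 -28.5 3 0 0 0 0; 1 0 0 -25 0 0 0; 1 0 0 -25 0 0 0; 1 0 0 -20 0 0 0; 1 0 0 0 0 0 0; 1 0 0 0 0 0 0"
  newtons: 80

```text
t: 9.75
eef_pos: [0.5078, -0.0801, 0.0542]
tool_rot: [0.0, 0.998, -0.067, 0.0]
contact_force: [-0.2, -0.0, 0.5]
gripper_width: 0.998
```

```bash
python3 - <<'E'
from h import *
st(); snap('wrist','w4.png'); print(vision.calibration('wrist')['hand_eye'])
E
```

```text
t 9.75 pos [507.8 -80.1  54.2] ang y -97.69 zaxis [ 1.e-04 -0.e+00 -1.e+00] F [-0.19 -0.03  0.46] M [-0.036 -0.032 -0.038] w 0.998 q [ 0.09  0.47 -0.06  2.07  0.05  0.6  -1.72]
[[ 9.11684467e-04 -9.50115006e-01 -3.11898452e-01  7.90436138e-02]
 [ 9.99999318e-01  1.09368535e-03 -4.08604188e-04 -6.56741809e-04]
 [ 7.29339736e-04 -3.11897867e-01  9.50115356e-01 -1.42333393e-01]
 [ 0.00000000e+00  0.00000000e+00  0.00000000e+00  1.00000000e+00]]
```

View pics/w4.png

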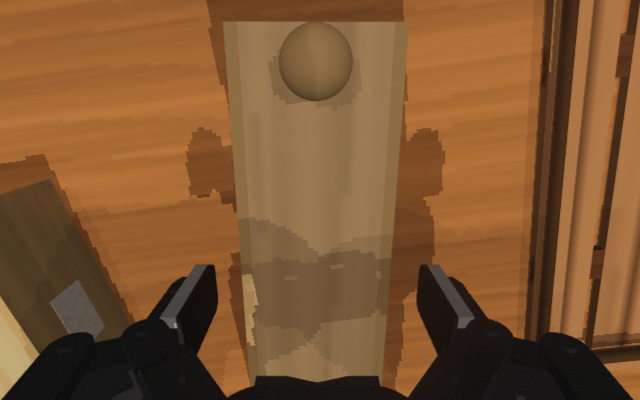

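The case is centred between the fingers. I'll descend and close.

Emit:
move_arm:
  increments: "1 0 0 -14 0 0 0; 1 0 0 -13 0 0 0; 1 0 0 0 0 0 0; 0.6 0 0 0 0 0 0; 0.6 0 0 0 0 0 0; 0.5 0 0 0 0 0 0; 0.5 0 0 0 0 0 0; 0.5 0 0 0 0 0 0"
  newtons: 80

```text
t: 10.8
eef_pos: [0.5079, -0.0799, 0.0275]
tool_rot: [-0.0, 0.998, -0.067, 0.0]
contact_force: [-1.0, 2.0, 6.0]
gripper_width: 0.76
```

Emit:
move_arm:
  increments: "0.5 0 0 3 0 0 0; 0.5 0 0 5 0 0 0; 0.5 0 0 8 0 0 0; 0.5 0 0 10 0 0 0; 0.5 0 0 10 0 0 0; 0.5 0 0 0 0 0 0; 0.5 0 0 0 0 0 0; 0.5 0 0 0 0 0 0"

```text
t: 11.8
eef_pos: [0.5073, -0.0801, 0.0627]
tool_rot: [0.0, 0.998, -0.067, -0.0]
contact_force: [-0.5, 0.0, -9.6]
gripper_width: 0.757
```

```bash
python3 - <<'E'
from h import *
st(); snap('scene','s4.png'); st()
E
```

```text
t 11.8 pos [507.3 -80.1  62.7] ang y -97.69 zaxis [-7.e-04  0.e+00 -1.e+00] F [-0.48  0.03 -9.64] M [ 0.024 -0.064  0.009] w 0.757 q [ 0.09  0.45 -0.07  2.07  0.05  0.62 -1.72]
t 11.85 pos [507.4 -80.1  62.7] ang y -97.69 zaxis [-7.e-04  0.e+00 -1.e+00] F [-0.04 -1.01 -9.04] M [0.031 0.021 0.   ] w 0.764 q [ 0.09  0.45 -0.07  2.07  0.05  0.62 -1.72]
```

View pics/s4.png

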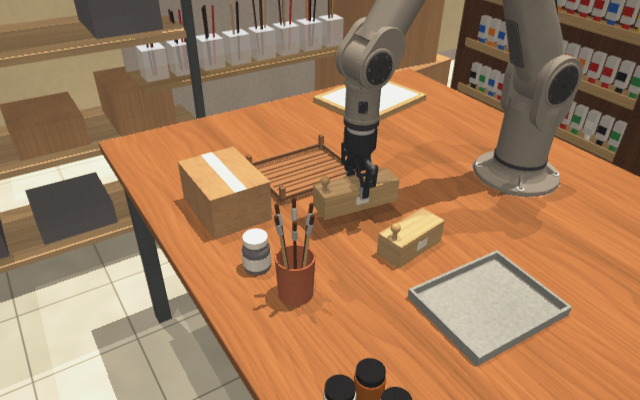

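The lift reading is 9.3 N, which confirms it is full. I'll carry it over to the crate's -y side.

Emit:
move_arm:
  increments: "0.5 0 0 12 0 0 0; 0.5 0 0 12 0 0 0; 0.5 0 -10 12 0 0 0; 0.5 2 -30 0 0 0 0.021; 0.5 2 -40 0 0 0 0.021; 0.5 2 -40 0 0 0 0.021; 0.5 2 -40 0 0 0 0.021; 0.5 2 -40 0 0 0 0.021"

```text
t: 12.85
eef_pos: [0.5174, -0.2825, 0.0998]
tool_rot: [0.0, 1.0, -0.015, 0.0]
contact_force: [0.1, 0.9, -7.5]
gripper_width: 0.757
```

Emit:
move_arm:
  increments: "0.5 1 -40 0 0 0 0.021; 0.5 0 -30 0 0 0 0; 0.5 0 -11 0 0 0 0; 0.5 0 0 0 0 0 0; 0.5 0 0 -10 0 0 0; 0.5 0 0 -10 0 0 0; 0.5 0 0 -10 0 0 0; 0.5 0 0 0 0 0 0"

```text
t: 13.85
eef_pos: [0.5179, -0.3602, 0.0675]
tool_rot: [-0.001, 1.0, -0.004, -0.001]
contact_force: [0.2, 0.3, -9.5]
gripper_width: 0.758
```

```bash
python3 - <<'E'
from h import *
st(); snap('scene','s5.png'); snap('top','t5.png')
E
```

```text
t 13.85 pos [ 517.9 -360.2   67.5] ang y -90.44 zaxis [-0.0024  0.0015 -1.    ] F [ 0.24  0.32 -9.49] M [-0.025  0.039  0.038] w 0.758 q [ 0.54  0.59 -0.04  1.79  0.03  0.77 -1.1 ]
```

View pics/s5.png

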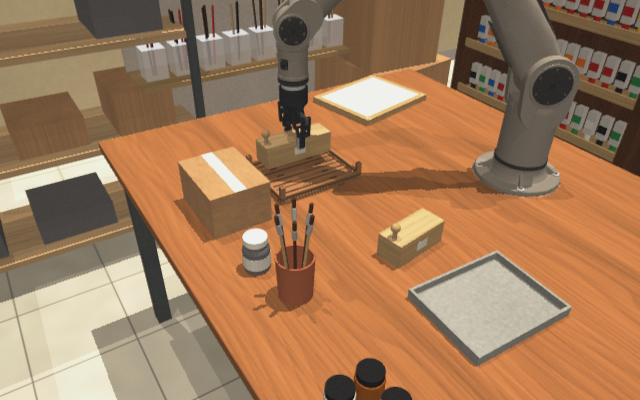

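View pics/t5.png

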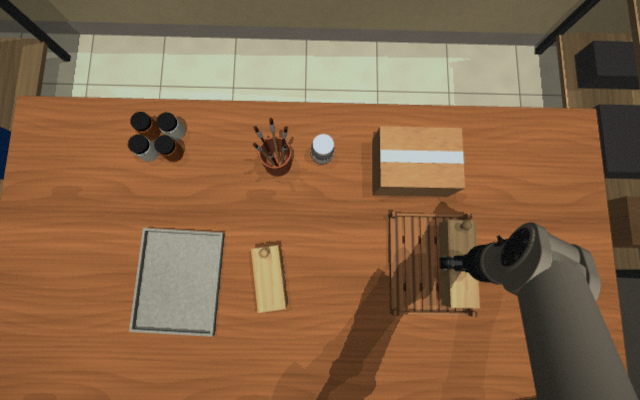

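It hangs level above the crate's -y half. I'll lower it gently.

Emit:
move_arm:
  increments: "0.5 0 0 -8 0 0 0; 0.5 0 0 -8 0 0 0; 0.5 0 0 -7 0 0 0; 0.5 0 0 -4 0 0 0; 0.5 0 0 -2 0 0 0; 0.5 0 0 -2 0 0 0; 0.5 0 0 -1 0 0 0; 0.5 0 0 0 0 0 0"

```text
t: 14.95
eef_pos: [0.5187, -0.3611, 0.0371]
tool_rot: [0.0, 1.0, -0.004, 0.0]
contact_force: [0.3, 0.1, -8.1]
gripper_width: 0.757
```

Emit:
move_arm:
  increments: "0.5 0 0 -1 0 0 0; 0.5 0 0 -0.5 0 0 0; 0.5 0 0 -0.5 0 0 0; 0.5 0 0 0 0 0 0; 0.5 0 0 0 0 0 0; 0.5 0 0 0 0 0 0; 0.5 0 0 0 0 0 0; 0.5 0 0 0 0 0 0"

```text
t: 15.95
eef_pos: [0.5187, -0.3611, 0.035]
tool_rot: [0.0, 1.0, -0.004, 0.0]
contact_force: [0.4, -0.5, -9.3]
gripper_width: 0.758
```

```bash
python3 - <<'E'
from h import *
st()
E
```

```text
t 15.95 pos [ 518.7 -361.1   35. ] ang y -90.48 zaxis [ 1.e-04 -0.e+00 -1.e+00] F [ 0.43 -0.46 -9.34] M [0.007 0.026 0.037] w 0.758 q [ 0.54  0.64 -0.04  1.8   0.04  0.71 -1.1 ]
```

Emit:
move_arm:
  increments: "0.5 0 0 -0.5 0 0 0; 0.5 0 0 -0.5 0 0 0; 0.5 0 0 -0.5 0 0 0; 0.5 0 0 -0.5 0 0 0; 0.5 0 0 0 0 0 0; 0.5 0 0 0 0 0 0; 0.5 0 0 0 0 0 0; 0.5 0 0 0 0 0 0"

```text
t: 16.95
eef_pos: [0.5187, -0.3611, 0.0336]
tool_rot: [0.0, 1.0, -0.004, 0.0]
contact_force: [-5.3, 3.4, 4.5]
gripper_width: 0.758
```

It is now on the floor. I'll release and rise.

Emit:
move_arm:
  increments: "0.8 0 0 0 0 0 0; 0.9 0 0 0 0 0 0; 1 0 0 0 0 0 0; 1 0 0 0 0 0 0; 1 0 0 0 0 0 0; 1 0 0 20 0 0 0; 1 0 0 40 0 0 0; 1 0 0 30 0 0 0"

```text
t: 17.95
eef_pos: [0.5193, -0.3616, 0.1261]
tool_rot: [0.001, 1.0, -0.004, 0.001]
contact_force: [0.2, -0.1, -0.4]
gripper_width: 1.0
```

```bash
python3 - <<'E'
from h import *
st(); snap('top','t6.png'); snap('scene','s6.png')
import meas
meas.run('t6.png',{'long':(435,210,485,315,.058,.075)})
meas.run('s6.png',{'long':(250,110,345,170,.058,.074)},'scene')
E
```

```text
t 17.95 pos [ 519.3 -361.6  126.1] ang y -90.48 zaxis [ 0.0021 -0.0013 -1.    ] F [ 0.24 -0.06 -0.37] M [-0.036 -0.025 -0.027] w 1.0 q [ 0.54  0.52 -0.04  1.75  0.03  0.87 -1.09]
long 1986 rect c [ 519. -361.] sz [ 69. 200.] ang 89.8 zmed 66.7 box [[419.0, -395.0], [619.0, -396.0], [619.0, -327.0], [419.0, -326.0]]
long 958 rect c [ 520.2 -358. ] sz [ 77.6 203.9] ang 87.9 zmed 64.2 box [[417.0, -393.0], [621.0, -400.0], [623.0, -323.0], [420.0, -316.0]]
```

View pics/s6.png

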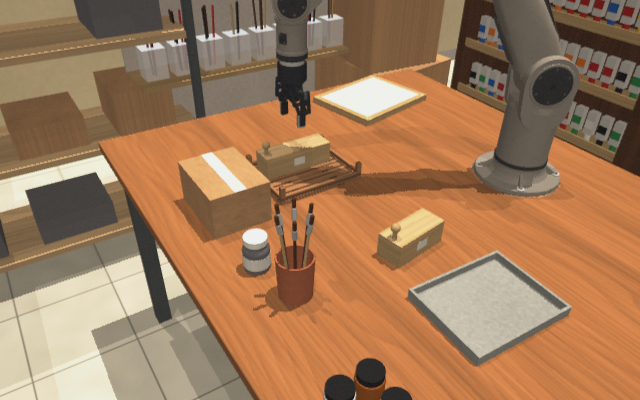

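The long case lies flat in the crate at (519,-361), top at z = 66. Next is the short knob.

Emit:
move_arm:
  increments: "1 2 40 6 0 0 0.02; 1 2 55 0 0 0 0.02; 1 2 55 0 0 0 0.02; 1 2 55 0 0 0 0.02; 1 2 55 0 0 0 0.02; 1 2 55 0 0 0 0.02; 1 2 55 0 0 0 0.02; 1 2 55 0 0 0 0.017"

```text
t: 19.05
eef_pos: [0.5346, 0.0656, 0.1295]
tool_rot: [0.0, 0.997, 0.075, 0.0]
contact_force: [1.2, -0.5, -0.4]
gripper_width: 1.005
```

Emit:
move_arm:
  increments: "1 0 36 0 0 0 0; 1 0 0 -20 0 0 0; 1 0 0 -10 0 0 0; 1 0 0 0 0 0 0; 1 0 0 0 0 0 0; 1 0 0 0 0 0 0; 1 0 0 0 0 0 0; 1 0 0 0 0 0 0"

```text
t: 20.05
eef_pos: [0.5348, 0.0999, 0.0992]
tool_rot: [-0.0, 0.997, 0.074, 0.0]
contact_force: [0.1, 0.8, -0.6]
gripper_width: 1.001
```

```bash
python3 - <<'E'
from h import *
st(); snap('wrist','w7.png')
E
```

```text
t 20.05 pos [534.8  99.9  99.2] ang y -81.48 zaxis [ 4.e-04  1.e-04 -1.e+00] F [ 0.13  0.77 -0.64] M [ 0.018 -0.006 -0.038] w 1.001 q [-0.15  0.44 -0.19  1.97  0.12  0.74 -1.83]
```

View pics/w7.png

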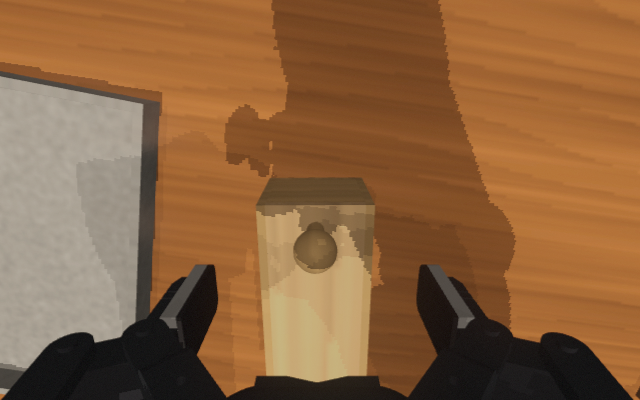

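The short case's knob (315,250) is centred. I'll descend and pinch.

Emit:
move_arm:
  increments: "1 0.5 0.5 -15 0 0 0; 1 0 0 -15 0 0 0; 1 0 0 0 0 0 0; 0 0 0 0 0 0 0; 0 0 0 0 0 0 0; 0 0 0 0 0 0 0; 0 0 0 0 0 0 0; 0 0 0 0 0 0 0"
  newtons: 40

```text
t: 21.1
eef_pos: [0.5355, 0.1006, 0.0694]
tool_rot: [-0.0, 0.997, 0.074, 0.0]
contact_force: [-1.0, 0.4, 2.7]
gripper_width: 0.229
```

Emit:
move_arm:
  increments: "0 0 0 0 0 0 0; 0 0 0 0 0 0 0; 0 0 0 0 0 0 0; 0 0 0 0 0 0 0; 0 0 0 0 0 0 0; 0 0 0 0 0 0 0; 0 0 0 0 0 0 0; 0 0 0 0 0 0 0"

```text
t: 22.1
eef_pos: [0.5354, 0.1007, 0.0693]
tool_rot: [-0.0, 0.997, 0.074, 0.0]
contact_force: [-1.4, 0.5, 5.5]
gripper_width: 0.225
```

```bash
python3 - <<'E'
from h import *
o,_=st()
def swing(c,yaw,half,theta,n,tcp):
    a=np.radians(yaw); ex=np.array([np.cos(a),np.sin(a),0]); ey=np.array([-np.sin(a),np.cos(a),0])
    piv=np.array([c[0],c[1],0.])-ex*half; p=np.array(tcp,float)
    rv=-ey*theta/n
    for i in range(n):
        q=piv+Ro.from_rotvec(rv).apply(p-piv); print(np.round(q-p,1),np.round(rv,4)); p=q
swing((476.3,91.8),8.5,75,np.radians(6),6,np.array(o['eef_pos'])*1000)
E
```

```text
t 22.1 pos [535.4 100.7  69.3] ang y -81.47 zaxis [ 6.e-04  3.e-04 -1.e+00] F [-1.42  0.48  5.55] M [ 0.057  0.212 -0.046] w 0.225 q [-0.15  0.49 -0.18  1.99  0.14  0.68 -1.84]
[-1.2 -0.2  2.3] [ 0.0026 -0.0173 -0.    ]
[-1.3 -0.2  2.3] [ 0.0026 -0.0173 -0.    ]
[-1.3 -0.2  2.3] [ 0.0026 -0.0173 -0.    ]
[-1.3 -0.2  2.3] [ 0.0026 -0.0173 -0.    ]
[-1.4 -0.2  2.3] [ 0.0026 -0.0173 -0.    ]
[-1.4 -0.2  2.2] [ 0.0026 -0.0173 -0.    ]
```

Emit:
move_arm:
  increments: "0 -1.2 -0.2 2.2 0.0026 -0.0173 0; 0 -1.3 -0.2 2.3 0.0026 -0.0173 0; 0 -1.3 -0.2 2.3 0.0026 -0.0173 0; 0 -1.3 -0.2 2.3 0.0026 -0.0173 0; 0 -1.4 -0.2 2.3 0.0026 -0.0173 0; 0 -1.4 -0.2 2.2 0.0026 -0.0173 0; 0 0 0 0 0 0 0; 0 0 0 0 0 0 0"

```text
t: 23.1
eef_pos: [0.5272, 0.0992, 0.0826]
tool_rot: [-0.004, 0.996, 0.074, 0.052]
contact_force: [-1.2, -0.7, -1.1]
gripper_width: 0.23
```

```bash
python3 - <<'E'
from h import *
st(); snap('scene','s8.png'); st()
E
```

```text
t 23.1 pos [527.2  99.2  82.6] ang y -81.48 zaxis [ 0.1034  0.0155 -0.9945] F [-1.16 -0.66 -1.06] M [-0.067  0.22   0.035] w 0.23 q [-0.17  0.41 -0.17  2.08  0.17  0.56 -1.88]
t 23.15 pos [527.3  99.2  82.5] ang y -81.48 zaxis [ 0.1034  0.0155 -0.9945] F [-0.37  0.26 -1.49] M [-0.057  0.194 -0.011] w 0.225 q [-0.17  0.41 -0.17  2.08  0.17  0.56 -1.88]
```

View pics/s8.png

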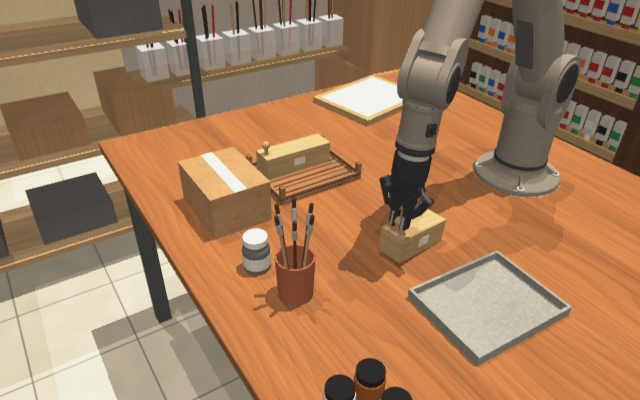

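Emit:
move_arm:
  increments: "0 -0.3 0 0 -0.0026 0.0173 0; 0 -0.3 0 0 -0.0026 0.0173 0; 0 0 0 0 0 0 0; 0 0 0 0 0 0 0; 0 0 0 0 0 0 0; 0 0 0 0 0 0 0; 0 0 0 0 0 0 0; 0 0 0 0 0 0 0"

```text
t: 24.15
eef_pos: [0.5267, 0.0992, 0.0826]
tool_rot: [-0.003, 0.997, 0.074, 0.035]
contact_force: [-0.2, -0.1, -2.2]
gripper_width: 0.226
```

```bash
python3 - <<'E'
from h import *
F=[]
for i in range(5):
    o=bot.get_obs(); F.append(np.r_[o['contact_force'],o['torque']]); vision.read_camera('top')
print(np.round(F,2)); print(np.round(np.mean(F,0),2)); st()
p,d=vision.read_camera('scene'); W=world('scene',d)
c=np.array([476.3,91.8])/1000; a=np.radians(8.5); ex=np.array([np.cos(a),np.sin(a)]); ey=np.array([-ex[1],ex[0]])
X=(W[...,:2]-c)@ex; Y=(W[...,:2]-c)@ey; Z=W[...,2]
m=(abs(Y)<.028)&(X>-.07)&(X<.02)&(Z>.05)&(Z<.1)
print('top slope deg',m.sum(),np.degrees(np.arctan(np.polyfit(X[m],Z[m],1))[0]),'z at -75mm',np.polyval(np.polyfit(X[m],Z[m],1),-.075))
E
```

```text
[[-0.19 -0.1  -2.17 -0.   -0.07 -0.02]
 [ 0.67 -0.04 -1.54  0.03 -0.07  0.03]
 [ 0.22  0.77 -0.64  0.01 -0.02  0.03]
 [ 0.36  0.81 -0.93  0.   -0.09  0.02]
 [ 1.65  0.27 -1.5   0.06 -0.08 -0.01]]
[ 0.54  0.34 -1.36  0.02 -0.07  0.01]
t 24.4 pos [526.7  99.2  82.6] ang y -81.47 zaxis [ 0.0692  0.0104 -0.9975] F [ 0.78  0.59 -1.7 ] M [-0.001 -0.06  -0.011] w 0.224 q [-0.16  0.42 -0.18  2.05  0.15  0.61 -1.87]
top slope deg 342 5.947475545302216 z at -75mm 0.05932252177726325
```

About 1.4 N, so the short case is nearly empty. It is tilted 5.9° with its far end on the counter. Setting it down.

Emit:
move_arm:
  increments: "0 0.3 0 0 0.0026 -0.0173 0; 0 0.3 0 0 0.0026 -0.0173 0; 0 1.4 0.2 -2.2 -0.0026 0.0173 0; 0 1.4 0.2 -2.3 -0.0026 0.0173 0; 0 1.3 0.2 -2.3 -0.0026 0.0173 0; 0 1.3 0.2 -2.3 -0.0026 0.0173 0; 0 1.3 0.2 -2.3 -0.0026 0.0173 0; 0 1.2 0.2 -2 -0.0026 0.0173 0"

```text
t: 25.45
eef_pos: [0.5354, 0.1007, 0.0693]
tool_rot: [-0.0, 0.997, 0.074, -0.001]
contact_force: [-4.0, 0.1, 17.2]
gripper_width: 0.226
```

Emit:
move_arm:
  increments: "0 0 0 0 0 0 0; 0.4 0 0 0 0 0 0; 0.7 0 0 0 0 0 0; 0.9 0 0 0 0 0 0; 1 0 0 0 0 0 0; 1 0 0 20 0 0 0; 1 0 0 20 0 0 0; 1 0 0 15 0 0 0"

```text
t: 26.45
eef_pos: [0.5353, 0.1004, 0.1251]
tool_rot: [-0.0, 0.997, 0.074, 0.0]
contact_force: [0.8, -0.3, -0.1]
gripper_width: 1.002
```

```bash
python3 - <<'E'
from h import *
st(); snap('top','t9.png'); snap('scene','s9.png')
import meas
meas.run('t9.png',{'short':(245,225,295,320,.054,.066)})
meas.run('s9.png',{'short':(370,200,450,280,.055,.066)},'scene')
E
```

```text
t 26.45 pos [535.3 100.4 125.1] ang y -81.48 zaxis [ 6.e-04  1.e-04 -1.e+00] F [ 0.82 -0.26 -0.09] M [-0.016 -0.034 -0.009] w 1.002 q [-0.14  0.4  -0.2   1.95  0.11  0.79 -1.82]
short 126 rect c [472.3  62.6] sz [110.5   9.8] ang 9.0 zmed 59.9 box [[417.0, 59.0], [418.0, 49.0], [528.0, 66.0], [526.0, 76.0]]
short 1112 rect c [478.7  93.8] sz [156.2  69.2] ang 8.4 zmed 59.0 box [[396.0, 117.0], [407.0, 48.0], [561.0, 71.0], [551.0, 139.0]]
```

View pics/t9.png

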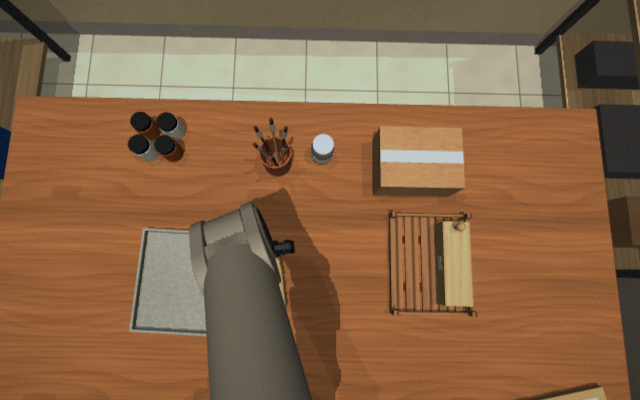

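The short case stayed in place at about (477,92). I'll move over its centre and grip it.

Emit:
move_arm:
  increments: "1 -20 -3 0 0 0 0; 1 -20 -3 0 0 0 0; 1 -19 -2.6 0 0 0 0; 1 0 0 -25 0 0 0; 1 0 0 -25 0 0 0; 1 0 0 -20 0 0 0; 1 0 0 0 0 0 0; 1 0 0 0 0 0 0"
  newtons: 60

```text
t: 27.55
eef_pos: [0.4764, 0.0919, 0.0545]
tool_rot: [-0.0, 0.997, 0.074, 0.0]
contact_force: [-0.4, 0.5, 0.4]
gripper_width: 0.999
```

```bash
python3 - <<'E'
from h import *
st(); snap('wrist','w10.png')
E
```

```text
t 27.55 pos [476.4  91.9  54.5] ang y -81.47 zaxis [ 2.e-04  1.e-04 -1.e+00] F [-0.35  0.47  0.4 ] M [ 0.068 -0.01  -0.012] w 0.999 q [-0.16  0.44 -0.19  2.13  0.15  0.59 -1.88]
```

View pics/w10.png

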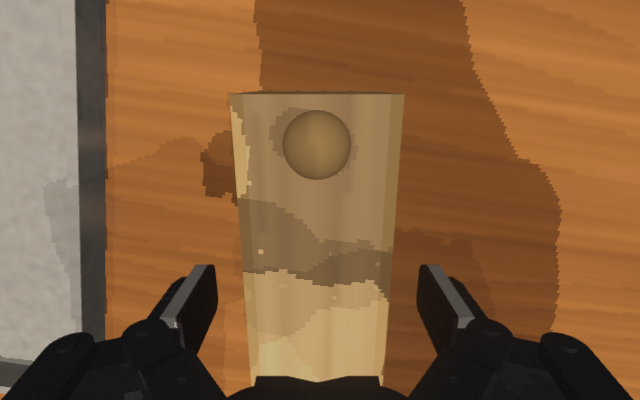

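Centred. I'll grip and lift.

Emit:
move_arm:
  increments: "1 0 0 -14 0 0 0; 1 0 0 -13 0 0 0; 1 0 0 0 0 0 0; 0.6 0 0 0 0 0 0; 0.6 0 0 0 0 0 0; 0.5 0 0 0 0 0 0; 0.5 0 0 0 0 0 0; 0.5 0 0 0 0 0 0"
  newtons: 60

```text
t: 28.6
eef_pos: [0.4764, 0.0919, 0.0275]
tool_rot: [-0.0, 0.997, 0.074, 0.0]
contact_force: [-1.4, 0.2, 5.5]
gripper_width: 0.763
```

Emit:
move_arm:
  increments: "0.5 0 0 3 0 0 0; 0.5 0 0 5 0 0 0; 0.5 0 0 8 0 0 0; 0.5 0 0 12 0 0 0; 0.5 0 0 12 0 0 0; 0.5 0 0 10 0 0 0; 0.5 0 0 0 0 0 0; 0.5 0 0 0 0 0 0"

```text
t: 29.6
eef_pos: [0.476, 0.0917, 0.0771]
tool_rot: [0.0, 0.997, 0.074, -0.0]
contact_force: [-0.8, -0.9, -2.5]
gripper_width: 0.762
```

```bash
python3 - <<'E'
from h import *
st(); snap('scene','s11.png');st()
E
```

```text
t 29.6 pos [476.   91.7  77.1] ang y -81.48 zaxis [-2.e-04 -1.e-04 -1.e+00] F [-0.83 -0.86 -2.51] M [-0.028  0.006  0.041] w 0.762 q [-0.15  0.4  -0.2   2.12  0.13  0.64 -1.86]
t 29.65 pos [475.9  91.7  76.9] ang y -81.48 zaxis [-6.e-04 -2.e-04 -1.e+00] F [-0.24  0.07 -2.56] M [-0.022  0.022 -0.   ] w 0.76 q [-0.15  0.4  -0.2   2.12  0.13  0.64 -1.86]
```

View pics/s11.png

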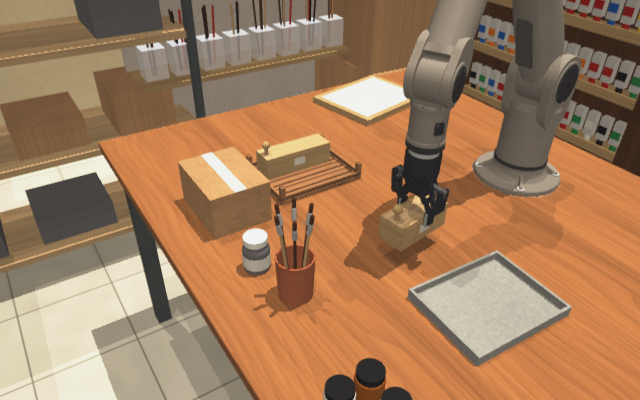

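The lift reading is 2.5 N, so it is nearly empty. I'll carry it to the tray centre.

Emit:
move_arm:
  increments: "0.5 -1 20 0 0 0 -0.02; 0.5 -2 40 0 0 0 -0.04; 0.5 -2 40 0 0 0 -0.04; 0.5 -2 40 0 0 0 -0.04; 0.5 -2 40 0 0 0 -0.03; 0.5 -1 30 0 0 0 -0.022; 0.5 0 17.6 0 0 0 0; 0.5 0 0 0 0 0 0"

```text
t: 30.65
eef_pos: [0.4658, 0.3202, 0.0768]
tool_rot: [0.0, 1.0, -0.021, -0.0]
contact_force: [0.3, -0.7, -2.4]
gripper_width: 0.761
```

Emit:
move_arm:
  increments: "0.5 0 0 -10 0 0 0; 0.5 0 0 -10 0 0 0; 0.5 0 0 -10 0 0 0; 0.5 0 0 -6 0 0 0; 0.5 0 0 -3 0 0 0; 0.5 0 0 -2 0 0 0; 0.5 0 0 0 0 0 0; 0.5 0 0 0 0 0 0"

```text
t: 31.65
eef_pos: [0.4663, 0.3196, 0.0365]
tool_rot: [-0.0, 1.0, -0.022, 0.0]
contact_force: [0.3, 0.1, -2.3]
gripper_width: 0.76
```

```bash
python3 - <<'E'
from h import *
st(); snap('scene','s12.png')
E
```

```text
t 31.65 pos [466.3 319.6  36.5] ang y -92.47 zaxis [ 4.e-04  3.e-04 -1.e+00] F [ 0.28  0.13 -2.33] M [ 0.038  0.018 -0.047] w 0.76 q [-0.59  0.56 -0.16  1.95  0.14  0.64 -2.45]
```

View pics/s12.png

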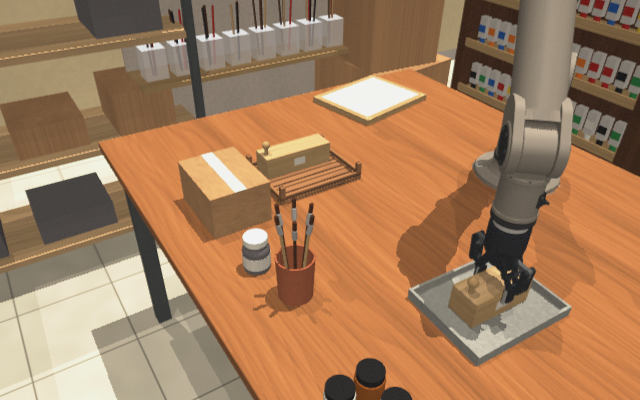

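It is over the tray centre, about 3 mm above the floor.

Emit:
move_arm:
  increments: "0.5 0 0 -1 0 0 0; 0.5 0 0 -1 0 0 0; 0.5 0 0 -0.5 0 0 0; 0.5 0 0 -0.5 0 0 0; 0.5 0 0 0 0 0 0; 0.5 0 0 0 0 0 0; 0.5 0 0 0 0 0 0; 0.5 0 0 0 0 0 0"

```text
t: 32.7
eef_pos: [0.4662, 0.3194, 0.0336]
tool_rot: [0.0, 1.0, -0.022, 0.0]
contact_force: [-2.8, -2.6, 5.5]
gripper_width: 0.762
```

It has touched down. I'll release and rise clear.

Emit:
move_arm:
  increments: "0.8 0 0 0 0 0 0; 0.9 0 0 0 0 0 0; 1 0 0 0 0 0 0; 1 0 0 0 0 0 0; 1 0 0 0 0 0 0; 1 0 0 20 0 0 0; 1 0 0 40 0 0 0; 1 0 0 40 0 0 0"

```text
t: 33.7
eef_pos: [0.4659, 0.3192, 0.1341]
tool_rot: [0.0, 1.0, -0.022, -0.0]
contact_force: [0.8, 0.4, 0.5]
gripper_width: 1.0
```

Emit:
move_arm:
  increments: "1 0 0 40 0 0 0; 1 0 -50 20 0 0 0; 1 0 -50 0 0 0 0; 1 0 -50 0 0 0 0; 1 0 -50 0 0 0 0; 1 0 -30 0 0 0 0; 1 0 0 0 0 0 0; 1 0 0 0 0 0 0"

```text
t: 34.7
eef_pos: [0.4662, 0.0903, 0.1933]
tool_rot: [-0.0, 1.0, -0.021, 0.0]
contact_force: [-0.2, 0.8, -0.9]
gripper_width: 1.002
```

```bash
python3 - <<'E'
from h import *
st(); snap('scene','s13.png'); snap('top','t13.png')
import meas
meas.run('t13.png',{'long':(435,210,485,315,.058,.075),'short':(145,235,220,330,.056,.076),'jar':(300,125,345,170,.075,.1),'pot':(250,115,297,180,.09,.11)})
E
```

```text
t 34.7 pos [466.2  90.3 193.3] ang y -92.44 zaxis [ 4.e-04  5.e-04 -1.e+00] F [-0.2   0.84 -0.88] M [ 0.02  -0.065 -0.009] w 1.002 q [-0.23  0.2  -0.11  2.05  0.03  0.89 -1.96]
long 2341 rect c [ 519. -361.] sz [ 68.2 200. ] ang 89.5 zmed 66.7 box [[419.0, -394.0], [619.0, -396.0], [619.0, -328.0], [419.0, -326.0]]
short 1462 rect c [467.5 319.3] sz [ 67.2 150.2] ang 86.8 zmed 65.6 box [[391.0, 290.0], [541.0, 282.0], [544.0, 349.0], [394.0, 357.0]]
jar 365 rect c [803.3 -34.4] sz [51.6 51.6] ang 72.6 zmed 85.1 box [[771.0, -51.0], [820.0, -67.0], [836.0, -18.0], [786.0, -2.0]]
pot 230 rect c [774.7  82. ] sz [77.6 77.8] ang 48.4 zmed 99.1 box [[720.0, 79.0], [778.0, 27.0], [830.0, 85.0], [771.0, 137.0]]
```

View pics/t13.png

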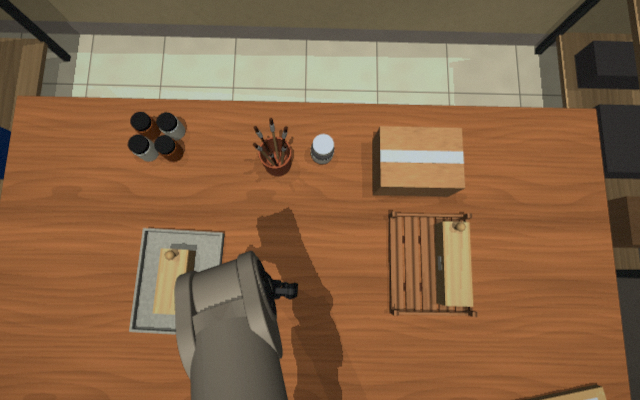

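View pics/s13.png

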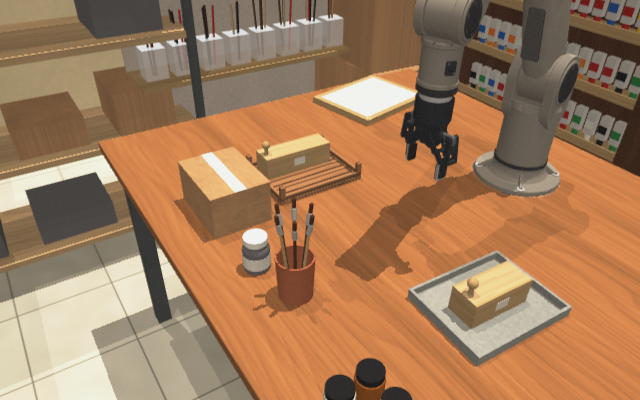

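Both cases stand flat in their places, the jar and pot haven't moved, and the arm is clear. Handing in.

```bash
python3 -c "
from station import bot
print(bot.hand_in())"
```

```text
the job is handed in; nothing more can be done
None
```

Both cases are felt, sorted and set down, and the job was handed in at about 35 s of the 72 s allowed; the hand-in reports no verdict.

| Case | Pull at the knob when tilted about 6° | Weight when lifted | Result | Where it stands |
|---|---|---|---|---|
| Long | about 5.0 N | about 9.3 N | full | slatted crate, about 51 mm to -y of its centre |
| Short | about 1.4 N | about 2.5 N | nearly empty | plain tray, at its centre |

- **Cases:** the last camera check showed both flat, with tops 66 mm above the counter (a 60 mm case on a 6 mm floor). Both were released, with the arm clear above the counter.
- **Other things on the counter:** the jar and pot measured within 0.5 mm of where they started. The carton looked untouched in the pictures.
- **Disagreements:** no check failed. I measured the short case's tilt by camera at 5.9° with its far end on the counter, but judged the long case's tilt only from the hand's swing and a picture.

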